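Clamp the brake pad with the swing strap

ROBOT

A 6-joint arm with a two-finger parallel gripper is mounted at the origin on a cart in front of the work surface, level with it; the furniture and walls round the work are solid. World frame = base frame: x ahead of the robot, y to its left, z up, the work surface at z = 0. Lengths are in mm, angles in rad, forces in N, time in s.
With the tool pointing down it reaches from about 400 to 925 mm from the base axis. Payload 12.5 kg.
Tool frame: the origin (TCP) lies at the very end of the fingers, on their centre line; the grasp point (between the pads) lies 19 mm behind it; z points along the fingers, y is the line along which they close (so a half turn about z gives the same grasp; the last joint's range is limited). The gripper opens to 95 mm and grips with 3 to 60 N. Pads are 20 mm wide; open, the fingers measure 119 mm over their backs; the gripper's body (75 mm by 180 mm) begins 59 mm behind the grasp point.
Start: joints at [1.093, 0.491, 1.559, -0, 1.092, -0.106], TCP at [227.043, 582.321, 214.661] pointing down, gripper open.
Joint ranges: [-3.1, 3.1], [-0.84, 2.19], [0.05, 2.79], [-1.13, 4.28], [0.06, 2.93], [-2.69, 2.69]. Speed limits (rad/s): [2.22, 2.22, 2.79, 3.14, 3.14, 3.14].

INTERFACE

Orientations are given as [roll, pitch, yaw] about the fixed x, y, z axes, in that order (R = Rz(yaw) Ry(pitch) Rx(roll)).
In Python, from cell import state, imaging, env, spot_in, mark_of gives the robot as it stands. The module is installed in compiled form; this text tells all that it offers.
- The arm moves only by the tool step_arm, never from a script. Its argument "increments" is a list of rows, each an object with "slide": the shift along the tool's x, y, z in m, a list of three; "roll": the turn about the tool's z in rad. A call has 1 to 5 rows; each row is the pose to reach, as a shift and turn from the pose commanded when the call began, along the tool's axes at that moment; what a row does not reach only later rows make up. A row lasts 1/8 s, in which the tool goes at most 62.5 mm and 10.7 degrees, less where a joint would pass 70% of its speed; a pose out of reach is approached as far as the arm can. A call with a gripper value outside its range is refused whole. "fingers" is the opening, from 0 (shut) to 1 (fully open), set as the call begins (left out, the last holds). The fingers move at their own pace and stop on an object; the grip force is fixed at half the most. Time passes only in rows, so rows that repeat a pose let the fingers close. It gives the time, the measured TCP pose, the force, the opening and the grip force at its end, in the units of the state.
- state(): the state, without advancing time (a new reading comes with each control period).
- imaging.read_camera(name): name is "scene" or "top" or "wrist"; returns a dict with "color" (384x512x3 uint8, red, green, blue), "z_map" (384x512 float32, mm along the optical axis (not along the pixel's ray), 0 where there is no reading), "intrinsics" (3x3 intrinsics, pixels), "camera_from_world" (4x4, takes a point from world to camera coordinates). Camera axes: x right, y up, looking along -z (the intrinsics and any distortion apply to the point x, -y, -z); pixel columns grow to the right and rows downward; lengths in mm; the calibration is good to about 2 mm. The wrist camera is an equidistant fisheye: a pixel r from the principal point sees the ray r / f radians off the axis. A picture is of the moment at which its call begins.
- env.job_done(): hands the job in; it is judged then, once.
Trained networks look in the newest picture that a camera, given by its name, has taken for a name from the list of things; names that differ only in an ending like _2 or _b are one class to them, and where a whole thing is asked for, a point or a joint stands for the part that bears it (a point fixed in the world has none). Each returns a list of dicts, best first, with "confidence" (0 to 1); they miss things now and then, are a little off and sometimes report something else, mostly with a low value. They report only what shows in the picture. A call takes as long as a camera call. They do not tell look-alikes from the thing itself.
- spot_in(camera, target): "bbox" ([left, top, right, bottom] in pixels, round what is visible of it).
- mark_of(camera, target): "uv" ([column, row] in pixels: a listed point, or the origin of a listed thing).
The state is a dict: "t": time; "joints": joint angles; "qvel": joint speeds; "tau": joint torques, N m; "eef_pos": TCP position; "tcp_rot": TCP orientation; "ft_force": force on the tool from outside, world axes, zero at the start; "moment": the same for the moment, N m; "opening": opening from 0.0 (shut) to 1.0 (fully open); "grip_force": force on a finger pad.
Only numpy, scipy, OpenCV 4.12 (cv2) and the standard library are available. Lean on these libraries where they do the work, as an engineer would, in place of code of your own. Each camera call takes 0.05 s, during which the arm holds its last target. There are 200 camera calls.

TASK

Clamp the brake pad in the fixture by pushing with a fingertip: first swing the flat strap round until it lies squarely across the middle of the brake pad (not the bearing in the other nest), then push the ball-ended locking lever clockwise, seen from above, fully home against its stop so that the strap's foot presses on the pad. Do not pick anything up: leave the pad and the bearing lying in their nests, and the oil filter and the spark plug where they are.

Things in the scene. Friction and masses are not known exactly. Their poses are not given: they have to be found in the camera images.
- fixture: fixed aluminium plate 136 (x) x 190 (y) x 10 mm on the desk. Origin: centre of its underside, on the axis of the upright steel stud; z up. Two shallow nests centred at y = +58 and -58 mm (x = 0), ringed by ledges 6.5 mm high over the plate. Strap and, above it, locking lever turn about the stud's axis. The lever's hub on the stud has radius 16 mm, its top 92 mm over the desk
- strap (a joint): angle of the flat steel strap, rad, growing anticlockwise from above: 0 = pointing along the fixture's -x, 1.57 = -y, -1.57 = +y; stops at 2 and -2. Stays where left (1.3 N at its end moves it). Bar 24 mm wide, 12 thick, reaching 105 mm from the axis; underside 37, top 49 mm over the desk with the lever at 0, up to 7 mm lower with it home
- strap_end (a point): point in the middle of the strap's width and thickness, 95 mm from the stud's axis (10 mm before the strap's free end); 43 mm over the desk with the lever at 0
- foot: black rubber foot under the strap, 18 mm across, 58 mm from the stud's axis, on a spring (3 N at first, 1 N more per mm, 6 mm travel). Origin: centre of its underside, 30 mm over the desk while the lever is at 0, so about 4 mm clear of the pad
- lever (a joint): angle of the locking lever, rad: 0 = loose, arm pointing along the fixture's -y; it grows clockwise seen from above (towards the fixture's -x) to the stop at 1.8 = home. Turning it lowers the strap by 3.9 mm per rad. It stays where it is left (about 1.6 N at the ball moves it)
- lever_ball (a point): centre of the black ball, 22 mm across, at the end of the lever's round arm (11 mm thick): 64 mm from the stud's axis and 80 mm over the desk; the lever stays at this height
- brake_pad_a: loose brake pad, 116 x 54 x 16 mm, lying flat in one of the two nests with its length along the fixture's x (2 to 3 mm of play). Origin: centre of its underside, 10 mm over the desk
- bearing_a: loose ball bearing, 52 mm across, 15 mm high, lying in the other nest. Leave it. Origin: centre of its underside
- oil_filter_a: loose dark blue oil filter standing on the desk, 76 mm across, 88 mm high. Leave it. Origin: centre of its underside
- spark_plug_a: loose spark plug lying on the desk, 76 mm long, 21 mm thick. Leave it. Origin: centre of its underside
Mind the look-alikes: they are no part of the job. Leave any purple look-alike of the bearing_a alone.

How it is judged:
By the outcome, as a careful person would: the job done as asked, in the order asked, and still so for the second after the job is handed in, with the robot touching nothing.
It also fails if it takes over 69 s, if anything falls off the work surface, if the arm or the gripper's body presses on something with over 40 N, if the wrist force passes 120 N, or if a joint passes its speed limit or range.

## Working session

There is one attempt and no reset: what is moved stays moved. The work goes in short steps, Python scripts to look and compute and a tool call to move; the robot and the scene stay as the last step left them, time stands still between calls to the robot, and variables do not carry over. Pictures are saved under pics/ and viewed, at most 10 in all, crops included, and the job is handed in when it is done.

Besides the shell and the picture viewer there is one more tool, called as name(argument=value, ...) on one line, values as JSON. step_arm: Moves the arm, as the interface text tells. Its arguments: {"type":"object","properties":{"increments":{"type":"array"},"fingers":{"type":"number"}},"required":["increments"]}

```bash
mkdir -p pics
cat > h.py <<'E'
import numpy as np, cv2
from cell import state, imaging, env, spot_in, mark_of
def ray(im,uv):
    K=np.array(im["intrinsics"]);T=np.array(im["camera_from_world"])
    d=np.array([(uv[0]-K[0,2])/K[0,0],-(uv[1]-K[1,2])/K[1,1],-1.0])
    R=T[:3,:3];c=-R.T@T[:3,3]
    return c,R.T@d
def at_z(im,uv,z):
    c,d=ray(im,uv);return c+d*(z-c[2])/d[2]
def at_depth(im,uv):
    c,d=ray(im,uv);u,v=int(round(uv[0])),int(round(uv[1]));return c+d*im["z_map"][v,u]
E
python3 - <<'E'
from h import *
np.set_printoptions(precision=1,suppress=True)
s=state();print(s["t"],s["eef_pos"],s["tcp_rot"],s["opening"])
out=[]
Z=dict(fixture=0,strap_end=43,foot=30,lever_ball=80,brake_pad_a=10,bearing_a=10,oil_filter_a=0,spark_plug_a=0)
for c in ["top","scene"]:
    im=imaging.read_camera(c);out.append(im["color"]);
    for n,z in Z.items():
        for m in mark_of(c,n)[:2]: print(c,n,round(m["confidence"],2),np.array(m["uv"]),at_z(im,m["uv"],z))
    cv2.imwrite(f"pics/{c}0.png",im["color"][...,::-1])
E
```

```text
0.0 [226.9 582.1 214. ] [-3.1 -0.   2.8] 0.9994154441104003
top fixture 0.82 [279.7 168.9] [548.  -94.7   0. ]
top strap_end 0.82 [284.7 208.7] [ 451.3 -101.1   43. ]
top lever_ball 0.63 [310.8 162.6] [ 546.2 -154.9   80. ]
top brake_pad_a 0.93 [255.7 170.3] [542.7 -38.9  10. ]
top bearing_a 0.82 [349.1 176.4] [ 528.7 -253.2   10. ]
top bearing_a 0.66 [359.6 212.1] [ 446.6 -274.    10. ]
top spark_plug_a 0.48 [220.4 223.4] [422.4  41.1   0. ]
scene fixture 0.97 [293.1 204.8] [554.8 -81.4   0. ]
scene strap_end 0.73 [258.5 215.8] [449.3 -96.8  43. ]
scene foot 0.61 [222.9 156.9] [495.  121.2  30. ]
scene lever_ball 0.9 [320.4 198.8] [ 558.3 -157.1   80. ]
scene lever_ball 0.58 [211.5 197.8] [379.9 -30.6  80. ]
scene brake_pad_a 0.63 [274.7 189.5] [543.7 -26.3  10. ]
scene bearing_a 0.95 [310.2 225.3] [ 540.8 -156.    10. ]
scene bearing_a 0.79 [310.6 289.9] [ 440.8 -276.    10. ]
scene spark_plug_a 0.49 [212.5 196.6] [418.6  44.1   0. ]
```

Run:
```python
import cv2
a=cv2.imread("pics/top0.png")[100:300,160:420];cv2.imwrite("pics/topc.png",cv2.resize(a,None,fx=3,fy=3,interpolation=cv2.INTER_CUBIC))
a=cv2.imread("pics/scene0.png")[110:330,150:420];cv2.imwrite("pics/scenec.png",cv2.resize(a,None,fx=2.7,fy=2.7,interpolation=cv2.INTER_CUBIC))
```

```text
(no output)
```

View pics/topc.png

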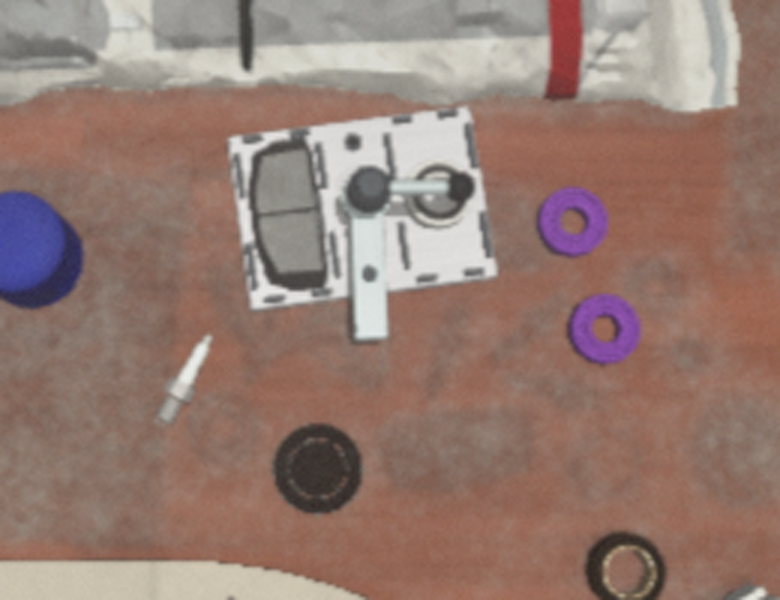

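View pics/scenec.png

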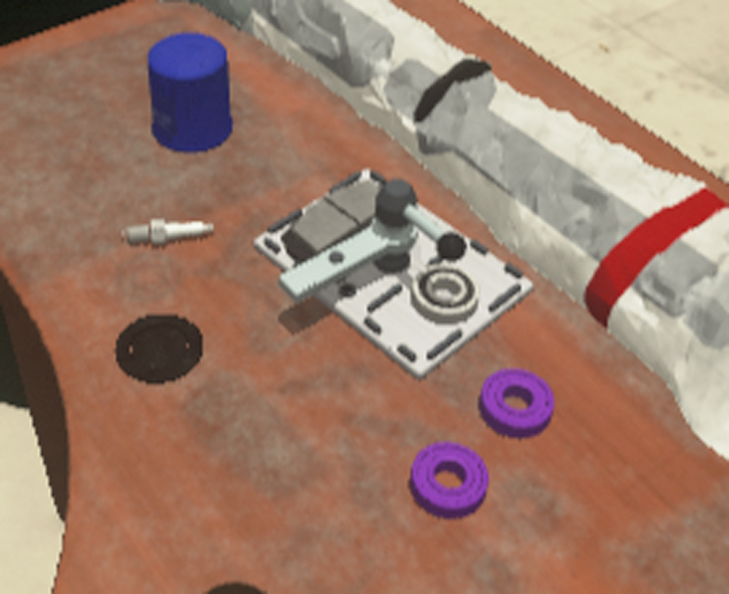

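The plate is yawed a few degrees. The pad is in the +y nest and the bearing in the −y nest, under the lever ball at crop (460,187). The strap points to −x at (370,330). There are purple decoys on the desk to the right. Next I'll compute the fixture pose.

Run:
```python
from h import *
np.set_printoptions(precision=3,suppress=True)
im=imaging.read_camera("top")
P=lambda u,v,z:at_z(im,(160+u/3-.33,100+v/3-.33),z)
C=[P(230,137,10),P(468,107,10),P(497,273,10),P(252,308,10)]
L=[(68,95),(68,-95),(-68,-95),(-68,95)]
M,_=cv2.estimateAffinePartial2D(np.array(L,np.float32),np.array([c[:2] for c in C],np.float32))
print(np.array(C));print(M, "yaw",np.degrees(np.arctan2(M[1,0],M[0,0])),"scale",np.hypot(M[1,0],M[0,0]))
print("hub",P(369,187,92),"strapend r105",P(370,338,49),"ball",P(460,187,80),"strap hole",P(370,273,49))
print("cam",ray(im,(0,0))[0])
b=mark_of("top","brake_pad_a")[0];print(at_z(im,b["uv"],10))
s=state();print(s["t"],s["eef_pos"],np.array(s["tcp_rot"]),s["joints"])
```

```text
[[ 601.266    5.508   10.   ]
 [ 625.551 -178.663   10.   ]
 [ 495.645 -197.47    10.   ]
 [ 469.102  -11.49    10.   ]]
[[  0.97   -0.133 547.891]
 [  0.133   0.97  -95.529]] yaw 7.805761302783341 scale 0.9795697599002496
hub [544.845 -93.737  92.   ] strapend r105 [442.792 -96.766  49.   ] ball [ 547.465 -159.62    80.   ] strap hole [490.135 -97.405  49.   ]
cam [359.263 -16.323 969.49 ]
[539.018 -30.005  10.   ]
1.0 [227.047 582.31  214.651] [3.142 0.    2.77 ] [ 1.093  0.491  1.559 -0.     1.092 -0.106]
```

step_arm(increments=[{"slide":[-0.06,-0.035,0],"roll":0.18},{"slide":[-0.12,-0.07,0],"roll":0.36},{"slide":[-0.18,-0.105,0],"roll":0.54},{"slide":[-0.23,-0.135,0],"roll":0.72},{"slide":[-0.28,-0.165,0],"roll":0.9}], fingers=0)

```text
t: 1.62
eef_pos: [421.4, 335.1, 214.9]
tcp_rot: [3.141, -0.0, 1.864]
ft_force: [0.4, 1.2, -0.5]
opening: 0.535
grip_force: 0.0
```

step_arm(increments=[{"slide":[-0.05,-0.01,0],"roll":0.08},{"slide":[-0.11,-0.02,0],"roll":0.157},{"slide":[-0.17,-0.03,0],"roll":0.157},{"slide":[-0.23,-0.04,0],"roll":0.157},{"slide":[-0.28,-0.05,0],"roll":0.157}])

```text
t: 2.25
eef_pos: [455.1, 52.4, 214.9]
tcp_rot: [3.141, 0.0, 1.712]
ft_force: [0.1, -0.6, -0.5]
opening: 0.024
grip_force: 0.0
```

step_arm(increments=[{"slide":[-0.055,-0.005,0]},{"slide":[-0.11,-0.01,0.02]},{"slide":[-0.16,-0.014,0.05]},{"slide":[-0.194,-0.017,0.09]},{"slide":[-0.194,-0.017,0.1]}])

```text
invalid input at $.increments[0]: expected keys slide, roll
```

Run:
```python
from h import *
np.set_printoptions(precision=2,suppress=True)
s=state();print(s["t"],s["eef_pos"],s["joints"])
im=imaging.read_camera("top")
a=im["color"][110:230,220:350,::-1];cv2.imwrite("pics/t2.png",cv2.resize(a,None,fx=5,fy=5,interpolation=cv2.INTER_CUBIC))
```

```text
2.25 [455.13  52.35 214.89] [-0.03  0.25  1.95  0.    0.94 -0.17]
```

View pics/t2.png

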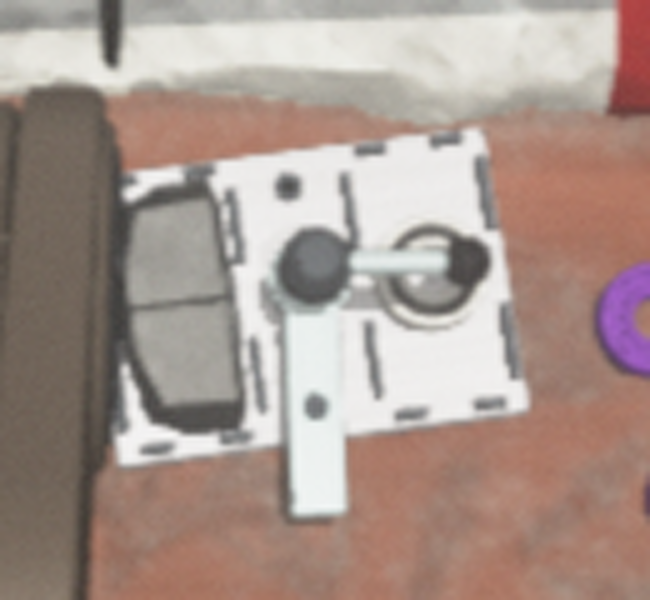

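The arm covers the left edge of the view. The hub is at (314,265), the strap end at (317,515) and the ball at (466,262). The scene is unchanged. "roll" is required in every row, so I'll resend the move with it.

step_arm(increments=[{"slide":[-0.055,-0.005,0],"roll":0},{"slide":[-0.11,-0.01,0.02],"roll":0},{"slide":[-0.16,-0.014,0.05],"roll":0},{"slide":[-0.194,-0.017,0.09],"roll":0},{"slide":[-0.194,-0.017,0.1],"roll":0}])

```text
t: 2.92
eef_pos: [465.0, -141.4, 112.8]
tcp_rot: [-3.139, -0.001, 1.71]
ft_force: [0.5, -0.1, 0.1]
opening: 0.002
grip_force: 0.0
```

step_arm(increments=[{"slide":[0,0,0.04],"roll":0},{"slide":[0,0,0.073],"roll":0},{"slide":[0,0,0.073],"roll":0}])

```text
t: 3.3
eef_pos: [465.1, -138.8, 40.8]
tcp_rot: [-3.139, -0.002, 1.714]
ft_force: [0.1, -0.1, 0.2]
opening: 0.005
grip_force: 0.0
```

```bash
cat >> h.py <<'E'
def fx(p,o=(547,-95),yaw=7.8):
    c,s=np.cos(np.radians(yaw)),np.sin(np.radians(yaw));d=np.array(p[:2])-o
    return np.array([c*d[0]+s*d[1],-s*d[0]+c*d[1]])
E
python3 - <<'E'
from h import *
s=state();print(s["t"],s["eef_pos"],fx(s["eef_pos"]))
im=imaging.read_camera("scene")
a=im["color"][110:260,200:400,::-1];cv2.imwrite("pics/s2.png",cv2.resize(a,None,fx=4,fy=4,interpolation=cv2.INTER_CUBIC))
E
```

```text
3.3 [ 465.05188842 -138.79461989   40.77577514] [-87.13352649 -32.26779021]
```

View pics/s2.png

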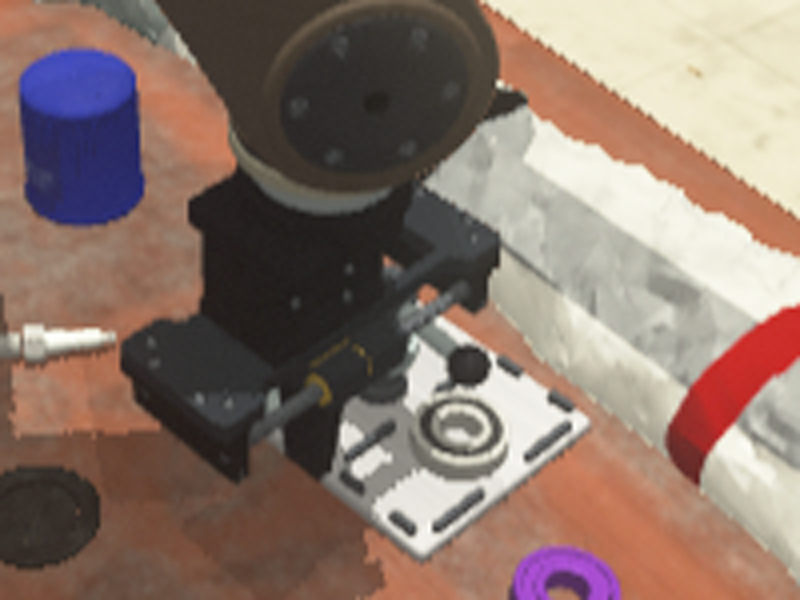

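step_arm(increments=[{"slide":[0.01,0.001,0],"roll":0},{"slide":[0.02,0,0],"roll":0},{"slide":[0.03,-0.001,0],"roll":0},{"slide":[0.041,-0.001,0],"roll":0},{"slide":[0.051,0,0],"roll":0}])

```text
t: 3.98
eef_pos: [458.3, -88.8, 41.7]
tcp_rot: [3.141, 0.0, 1.713]
ft_force: [0.3, -2.5, -0.2]
opening: 0.003
grip_force: 0.8
```

step_arm(increments=[{"slide":[0.011,0.003,0],"roll":0},{"slide":[0.021,0.0075,0],"roll":0},{"slide":[0.031,0.0135,0],"roll":0},{"slide":[0.0405,0.021,0],"roll":0},{"slide":[0.0485,0.03,0],"roll":0}])

```text
t: 4.6
eef_pos: [481.6, -36.5, 41.6]
tcp_rot: [-3.141, -0.0, 1.713]
ft_force: [-0.9, -1.8, 0.6]
opening: 0.001
grip_force: 0.8
```

step_arm(increments=[{"slide":[0.0075,0.01,0],"roll":0},{"slide":[0.011,0.017,0],"roll":0},{"slide":[0.0145,0.024,0],"roll":0},{"slide":[0.0155,0.027,0],"roll":0},{"slide":[0.0155,0.027,0],"roll":0}])

```text
t: 5.22
eef_pos: [505.9, -18.0, 41.6]
tcp_rot: [3.141, -0.0, 1.713]
ft_force: [0.3, 0.5, 0.0]
opening: -0.0
grip_force: 0.0
```

Run:
```python
from h import *
np.set_printoptions(precision=2,suppress=True)
s=state();print(s["t"],s["eef_pos"],fx(s["eef_pos"]),s["ft_force"])
for c in ["top","scene","wrist"]:
    im=imaging.read_camera(c)
    for n,z in dict(strap_end=43,lever_ball=80).items():
        for m in mark_of(c,n)[:2]:
            print(c,n,m["confidence"],m["uv"], fx(at_z(im,m["uv"],z)) if c!="wrist" else "")
    cv2.imwrite(f"pics/{c}3.png",im["color"][...,::-1])
a=cv2.imread("pics/top3.png")[100:260,200:360]
b=cv2.imread("pics/scene3.png")[110:270,200:360]
cv2.imwrite("pics/c3.png",cv2.resize(np.hstack([a,b]),None,fx=2.5,fy=2.5,interpolation=cv2.INTER_CUBIC))
```

```text
5.225 [505.91 -18.03  41.59] [-30.26  81.83] [0.31 0.46 0.02]
top lever_ball 0.64 [311.3, 160.8] [ -5.23 -60.89]
scene strap_end 0.73 [260.6, 177.7] [-15.22  93.53]
scene lever_ball 0.79 [318.8, 198.1] [  1.95 -59.55]
wrist strap_end 0.6 [285.8, 216.1]
```

View pics/c3.png

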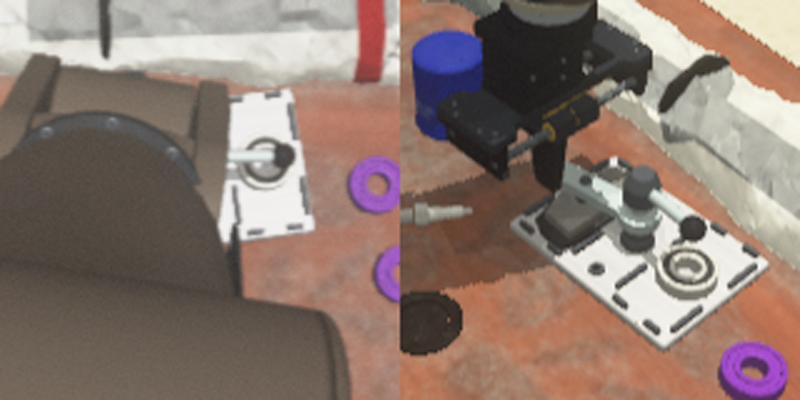

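step_arm(increments=[{"slide":[0.001,0.003,0],"roll":0},{"slide":[0.001,0.003,0],"roll":0},{"slide":[0,-0.04,0],"roll":0},{"slide":[-0.03,-0.09,0],"roll":0},{"slide":[-0.08,-0.1,0],"roll":0}])

```text
t: 6.3
eef_pos: [415.6, -111.1, 41.7]
tcp_rot: [-3.14, -0.001, 1.715]
ft_force: [0.6, 0.2, -0.4]
opening: 0.006
grip_force: 0.0
```

step_arm(increments=[{"slide":[-0.05,-0.01,-0.03],"roll":0},{"slide":[-0.1,-0.01,-0.06],"roll":0},{"slide":[-0.15,-0.01,-0.1],"roll":0},{"slide":[-0.2,-0.01,-0.1],"roll":0},{"slide":[-0.24,-0.01,-0.1],"roll":0}])

```text
t: 6.92
eef_pos: [442.4, -352.6, 142.3]
tcp_rot: [3.14, 0.001, 1.712]
ft_force: [-0.3, 0.3, 0.4]
opening: 0.011
grip_force: 0.0
```

Run:
```python
from h import *
np.set_printoptions(precision=2,suppress=True)
s=state();print(s["t"],s["eef_pos"],fx(s["eef_pos"]),s["ft_force"])
for c in ["top","scene","wrist"]:
    im=imaging.read_camera(c)
    for n,z in dict(fixture=0,strap_end=43,foot=30,brake_pad_a=10,lever_ball=80).items():
        for m in mark_of(c,n)[:2]:
            print(c,n,m["confidence"],m["uv"], fx(at_z(im,m["uv"],z)) if c!="wrist" else "")
    cv2.imwrite(f"pics/{c}4.png",im["color"][...,::-1])
a=cv2.imread("pics/top4.png")[110:230,220:350]
cv2.imwrite("pics/t4.png",cv2.resize(a,None,fx=5,fy=5,interpolation=cv2.INTER_CUBIC))
```

```text
6.925 [ 442.39 -352.59  142.31] [-138.6  -241.01] [-0.3   0.33  0.37]
top fixture 0.71 [278.7, 171.5] [-4.72  3.31]
top strap_end 0.61 [242.7, 174.6] [-8.43 87.48]
top brake_pad_a 0.9 [254.7, 170.9] [ 2.32 58.59]
top brake_pad_a 0.63 [278.8, 171.6] [-6.74  4.15]
top lever_ball 0.66 [310.0, 162.3] [ -8.08 -57.61]
scene fixture 0.63 [293.6, 205.5] [ 8.78 10.12]
scene strap_end 0.93 [262.6, 177.1] [-10.52  91.97]
scene lever_ball 0.64 [321.4, 200.2] [  1.31 -66.96]
scene lever_ball 0.19 [275.3, 190.5] [-47.21  15.  ]
wrist lever_ball 0.6 [411.6, 10.4]
```

View pics/t4.png

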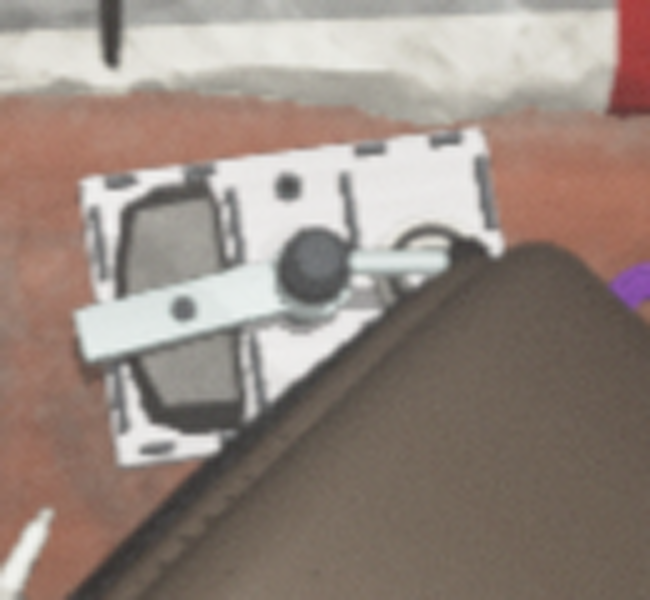

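The strap now lies over the pad, with edges (75,313)-(275,262) and (88,363)-(270,318). It falls a few degrees short of the plate's y direction. I'll compute how much.

Run:
```python
from h import *
import cell
np.set_printoptions(precision=2,suppress=True)
im=imaging.read_camera("top")
P=lambda u,v,z:at_z(im,(220+(u-2)/5,110+(v-2)/5),z)
ang=lambda a,b:np.degrees(np.arctan2(a[1]-b[1],a[0]-b[0]))
print("strap",ang(P(75,313,49),P(275,262,49)),ang(P(88,363,49),P(270,318,49)))
print("plate y",ang(P(82,180,10),P(480,130,10)),ang(P(120,465,10),P(527,410,10)))
print("plate x",ang(P(82,180,10),P(120,465,10)),ang(P(480,130,10),P(527,410,10)))
e=(P(75,313,49)+P(88,363,49))/2;print("end",e,"hole",P(184,308,49),"hub",P(314,265,92),"ctr",(P(82,180,10)+P(480,130,10)+P(120,465,10)+P(527,410,10))/4)
```

```text
strap 104.60068552341285 104.09010868596987
plate y 97.48618852905038 97.6842108905263
plate x 7.592629667543431 7.865341697855274
end [519.93   5.34  49.  ] hole [533.28 -39.54  49.  ] hub [543.56 -93.15  92.  ] ctr [546.89 -95.04  10.  ]
```

step_arm(increments=[{"slide":[0.06,0.01,0],"roll":0},{"slide":[0.12,0.02,0],"roll":0},{"slide":[0.18,0.03,0],"roll":0},{"slide":[0.24,0.045,0],"roll":0},{"slide":[0.29,0.06,0.03],"roll":0}])

```text
t: 8.5
eef_pos: [461.5, -53.2, 112.8]
tcp_rot: [3.137, 0.002, 1.713]
ft_force: [-0.0, -0.7, -1.2]
opening: 0.005
grip_force: 0.0
```

step_arm(increments=[{"slide":[0.02,0.01,0.03],"roll":0},{"slide":[0.035,0.02,0.07],"roll":0},{"slide":[0.035,0.02,0.07],"roll":0}])

```text
t: 8.88
eef_pos: [474.5, -16.5, 39.8]
tcp_rot: [-3.137, -0.001, 1.715]
ft_force: [1.1, -1.4, 0.5]
opening: 0.005
grip_force: 0.0
```

```bash
python3 -c "
from h import *
s=state();print(s['t'],s['eef_pos'],fx(s['eef_pos'],(547.3,-95.4),7.65),s['ft_force'])"
```

```text
8.875 [474.4675739  -16.45428945  39.83794612] [-61.67484045  87.93862383] [ 1.13983179 -1.36340713  0.50498911]
```

step_arm(increments=[{"slide":[-0.003,0.018,0],"roll":0},{"slide":[-0.003,0.032,0],"roll":0},{"slide":[-0.003,0.038,0],"roll":0},{"slide":[-0.003,0.043,0],"roll":0},{"slide":[-0.003,0.043,0],"roll":0}])

```text
t: 9.5
eef_pos: [518.5, -14.3, 41.8]
tcp_rot: [3.141, 0.0, 1.713]
ft_force: [0.2, -0.1, 0.8]
opening: 0.005
grip_force: 0.0
```

```bash
python3 -c "
from h import *
s=state();print(s['t'],s['eef_pos'],fx(s['eef_pos'],(547.3,-95.4),7.65),s['ft_force'])"
```

```text
9.5 [518.50822118 -14.32361913  41.79710818] [-17.74252837  84.18758073] [ 0.16187688 -0.14575046  0.77551764]
```

step_arm(increments=[{"slide":[0,-0.04,0],"roll":0},{"slide":[-0.03,-0.09,0],"roll":0},{"slide":[-0.08,-0.11,-0.03],"roll":0},{"slide":[-0.13,-0.11,-0.08],"roll":0},{"slide":[-0.19,-0.11,-0.11],"roll":0}])

```text
t: 10.12
eef_pos: [434.6, -208.6, 147.8]
tcp_rot: [3.14, 0.001, 1.713]
ft_force: [1.6, 0.3, -0.2]
opening: 0.005
grip_force: 0.0
```

step_arm(increments=[{"slide":[-0.06,0,0],"roll":0},{"slide":[-0.12,0,0],"roll":0},{"slide":[-0.15,0,0],"roll":0}])

```text
t: 10.5
eef_pos: [455.8, -358.5, 145.6]
tcp_rot: [3.141, 0.001, 1.711]
ft_force: [-0.1, 0.0, -0.9]
opening: 0.003
grip_force: 0.0
```

Run:
```python
from h import *
np.set_printoptions(precision=1,suppress=True)
im=imaging.read_camera("top");s=state();print(s["t"],s["eef_pos"])
for n,z in dict(strap_end=43,lever_ball=80).items():
    for m in mark_of("top",n)[:1]: print(n,m["confidence"],at_z(im,m["uv"],z))
a=im["color"][110:230,220:350,::-1]
cv2.imwrite("pics/t5.png",cv2.resize(a,None,fx=5,fy=5,interpolation=cv2.INTER_CUBIC))
# heights behind the fixture
for x in (640,660,680,700,730):
  r=[]
  for y in (-200,-150,-100,-50,0):
    best=0
    for z in range(0,200,5):
        T=im["camera_from_world"];K=im["intrinsics"];p=T[:3,:3]@[x,y,z]+T[:3,3]
        u,v=K[0,0]*p[0]/-p[2]+K[0,2],-K[1,1]*p[1]/-p[2]*1+0
        v=K[1,1]*(-p[1])/(-p[2])+K[1,2]
        if 0<=u<512 and 0<=v<384:
            d=im["z_map"][int(v),int(u)]
            if d>0 and d<-p[2]+3: best=z
    r.append(best)
  print(x,r)
```

```text
10.55 [ 456.2 -360.7  145.5]
strap_end 0.74 [525.2  -2.9  43. ]
640 [70, 65, 70, 65, 55]
660 [80, 75, 65, 70, 65]
680 [90, 95, 75, 75, 85]
700 [90, 80, 85, 75, 75]
730 [85, 85, 75, 65, 70]
```

View pics/t5.png

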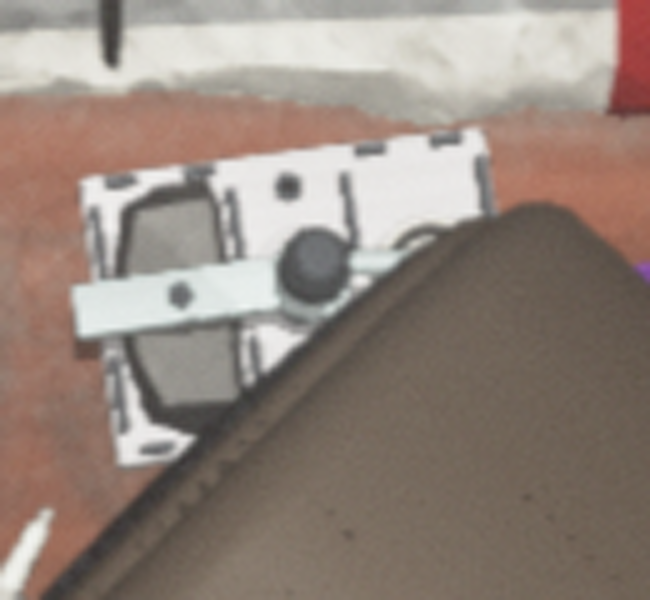

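The strap end is at (75,314), with edge slopes of about 6.9° against 7.4° for the plate, so it is square. Next is the lever: I'll stage on its +x side.

step_arm(increments=[{"slide":[0.03,0.04,0],"roll":0},{"slide":[0.06,0.085,0],"roll":0},{"slide":[0.1,0.13,0],"roll":0},{"slide":[0.15,0.16,0],"roll":0},{"slide":[0.189,0.165,0],"roll":0}])

```text
t: 11.28
eef_pos: [593.0, -141.5, 145.5]
tcp_rot: [-3.142, -0.0, 1.715]
ft_force: [0.1, 0.5, -0.7]
opening: 0.008
grip_force: 0.0
```

Run:
```python
from h import *
s=state();print(s["t"],s["eef_pos"],fx(s["eef_pos"],(547.3,-95.4),7.65))
for c in ["scene","top"]:
  im=imaging.read_camera(c)
  for n,z in dict(strap_end=43,lever_ball=80).items():
    for m in mark_of(c,n)[:1]: print(c,n,m["confidence"],fx(at_z(im,m["uv"],z),(547.3,-95.4),7.65))
```

```text
11.275 [ 592.98594544 -141.52021442  145.4703407 ] [ 39.13974431 -51.79150707]
scene strap_end 0.77 [ 3.30201454 93.0858528 ]
scene lever_ball 0.97 [ -1.26329949 -61.59687291]
```

step_arm(increments=[{"slide":[0.004,0,0.04],"roll":0},{"slide":[0.004,0,0.0725],"roll":0},{"slide":[0.004,-0.01,0.0725],"roll":0},{"slide":[0.004,-0.021,0.0725],"roll":0}])

```text
t: 12.08
eef_pos: [570.8, -145.1, 74.1]
tcp_rot: [3.141, 0.0, 1.712]
ft_force: [0.9, -0.5, 0.3]
opening: 0.002
grip_force: 0.0
```

step_arm(increments=[{"slide":[0.007,0.002,0],"roll":0},{"slide":[0.0075,-0.006,0],"roll":0},{"slide":[0.006,-0.016,0],"roll":0},{"slide":[0.006,-0.026,0],"roll":0},{"slide":[0.009,-0.037,0],"roll":0}])

```text
t: 12.7
eef_pos: [533.3, -140.8, 73.5]
tcp_rot: [3.14, 0.001, 1.712]
ft_force: [5.6, 0.3, 1.0]
opening: 0.001
grip_force: 1.8
```

Run:
```python
from h import *
s=state();print(s["t"],s["eef_pos"],fx(s["eef_pos"],(547.3,-95.4),7.65))
```

```text
12.7 [ 533.27760012 -140.84989004   73.45866541] [-19.94794718 -43.17869389]
```

step_arm(increments=[{"slide":[0.004,-0.007,0],"roll":0},{"slide":[0.009,-0.0135,0],"roll":0},{"slide":[0.0155,-0.019,0],"roll":0},{"slide":[0.021,-0.022,0],"roll":0},{"slide":[0.0275,-0.0245,0],"roll":0}])

```text
t: 13.32
eef_pos: [505.0, -116.4, 73.2]
tcp_rot: [-3.142, 0.0, 1.713]
ft_force: [2.8, -3.0, 0.0]
opening: 0.005
grip_force: 1.5
```

Run:
```python
from h import *
s=state();print(s["t"],s["eef_pos"],fx(s["eef_pos"],(547.3,-95.4),7.65),s["ft_force"])
```

```text
13.325 [ 505.04278026 -116.43823303   73.16413037] [-44.68175755 -15.22564978] [ 2.84683285 -3.0403136   0.00567635]
```

step_arm(increments=[{"slide":[0.004,-0.0015,0],"roll":0},{"slide":[0.007,-0.0025,0],"roll":0},{"slide":[0.009,-0.003,0],"roll":0},{"slide":[0.009,-0.003,0],"roll":0}])

```text
t: 13.82
eef_pos: [500.8, -108.1, 73.1]
tcp_rot: [-3.141, -0.0, 1.713]
ft_force: [1.0, -1.2, -0.1]
opening: 0.004
grip_force: 0.8
```

step_arm(increments=[{"slide":[0.0015,-0.0005,0],"roll":0},{"slide":[0.003,-0.0005,0],"roll":0},{"slide":[0.003,-0.0005,0],"roll":0}])

```text
t: 14.2
eef_pos: [500.9, -107.1, 73.3]
tcp_rot: [3.14, 0.003, 1.713]
ft_force: [1.7, -15.9, -3.4]
opening: 0.003
grip_force: 7.8
```

The force jumped to 16 N while the finger barely moved, so the lever is on its stop. I'll back off and inspect.

step_arm(increments=[{"slide":[-0.02,-0.003,0],"roll":0},{"slide":[-0.05,-0.02,-0.03],"roll":0},{"slide":[-0.1,-0.04,-0.07],"roll":0},{"slide":[-0.16,-0.05,-0.08],"roll":0},{"slide":[-0.22,-0.06,-0.08],"roll":0}])

```text
t: 14.82
eef_pos: [471.2, -332.5, 154.5]
tcp_rot: [3.141, 0.0, 1.713]
ft_force: [0.5, 0.2, -0.8]
opening: 0.004
grip_force: 0.0
```

step_arm(increments=[{"slide":[-0.06,-0.01,0],"roll":0},{"slide":[-0.11,-0.02,0],"roll":0},{"slide":[-0.15,-0.03,0],"roll":0},{"slide":[-0.15,-0.03,0],"roll":0}])

```text
t: 15.32
eef_pos: [461.8, -485.4, 152.2]
tcp_rot: [-3.141, -0.001, 1.71]
ft_force: [0.1, 0.1, -0.4]
opening: -0.002
grip_force: 0.0
```

Run:
```python
from h import *
np.set_printoptions(precision=1,suppress=True)
o,y=(547.3,-95.4),7.65
s=state();print(s["t"],s["eef_pos"])
for c in ["top","scene"]:
  im=imaging.read_camera(c)
  for n,z in dict(strap_end=36,lever_ball=80,brake_pad_a=10,bearing_a=10).items():
    for m in mark_of(c,n)[:1]: print(c,n,m["confidence"],fx(at_z(im,m["uv"],z),o,y))
  cv2.imwrite(f"pics/{c}6.png",im["color"][...,::-1])
a=cv2.resize(cv2.imread("pics/top6.png")[110:230,220:350],None,fx=5,fy=5,interpolation=cv2.INTER_CUBIC)
cv2.imwrite("pics/t6.png",a)
```

```text
15.325 [ 461.8 -485.4  152.2]
top strap_end 0.84 [-0.3 91.9]
top lever_ball 0.86 [-62.7  20.5]
top brake_pad_a 0.8 [-6.8 57.2]
top bearing_a 0.86 [ -2.6 -58.1]
scene strap_end 0.69 [ 2.4 96.6]
scene lever_ball 0.72 [-61.3  11. ]
scene brake_pad_a 0.62 [ 4.5 66.1]
scene bearing_a 0.96 [ -32.8 -154.7]
```

View pics/t6.png

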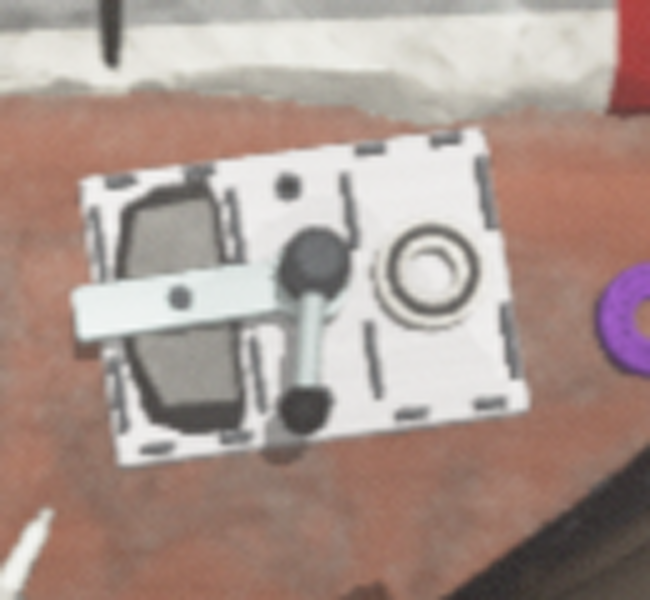

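The strap lies squarely across the pad, from its end at (75,314) to the hub. The lever ball is at (303,410), the home position (measured 62 mm out along −x and 16 mm along +y; expected 14.5 mm). The pad and bearing are still in their nests, and the arm is clear.

```bash
python3 -c "
from h import *
print(env.job_done())"
```

```text
the job is handed in; nothing more can be done
None
```

The job is handed in: the strap lies square across the brake pad (within about 1°), the lever was pushed home until it met its stop at about 16 N, and the arm is clear; the hand-in call gave no verdict.

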